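# Click the lid of the keep box shut, corner by corner

## Robot

A 7-joint arm with a two-finger parallel gripper is mounted at the origin on the work surface. World frame = base frame: x ahead of the robot, y to its left, z up, the work surface at z = 0. Lengths are in mm, angles in rad, forces in N, time in s.
With the tool pointing down it reaches from about 400 to 900 mm from the base axis. Payload 5.5 kg.
Tool frame: the origin (TCP) lies between the finger pads; the fingertips stand 11 mm ahead of it and the grasp point (between the pads) lies 8 mm behind it (bot.nose_length is the distance from the TCP to the fingertips, in mm); z points along the fingers, y is the line along which they close (so a half turn about z gives the same grasp; the last joint's range is limited). The gripper opens to 85 mm and grips with 20 to 120 N. Pads are 22 mm wide; open, the fingers measure 114 mm over their backs; the gripper's body (76 mm by 85 mm) begins 54 mm behind the grasp point. The pads swing forward as they close: fully open they stand 13 mm farther back than shut.
Start: joints at [-0.983, 0.501, -0.427, 1.55, 0.221, 1.138, -0.21], TCP at [207.389, 616.028, 204.71] pointing down, gripper open.
Joint ranges: [-2.88, 2.88], [-0.31, 2.03], [-1.54, 1.56], [0.2, 2.42], [-1.41, 4.55], [0.19, 2.02], [-2.57, 2.57]. Speed limits (rad/s): [2.57, 2.57, 3.14, 3.14, 3.14, 3.14, 3.14].

## Interface

Orientations are given as a rotation vector (axis times angle).
In Python, from cell import bot gives the robot as it stands. The module is installed in compiled form; this text tells all that it offers.
- The arm moves only by the tool play_rows, never from a script. Its argument "targets" is a list of rows, each an object with "translation": the shift along the world's x, y, z in m, a list of three; "twist": the turn about the world's z in rad; "jaw": the opening, from 0 (shut) to 1 (fully open). In form: [{"translation": [dx, dy, dz], "twist": twist, "jaw": jaw}, ...]. A call has 1 to 20 rows; each row is the pose to reach, as a shift and turn from the pose commanded when the call began; what a row does not reach only later rows make up. A row lasts 1/8 s, in which the tool goes at most 62.5 mm and 10.7 degrees, less where a joint would pass 70% of its speed; a pose out of reach is approached as far as the arm can. A call with a gripper value outside its range is refused whole. The fingers move at their own pace and stop on an object; "squeeze" is the grip in N (left out, the last holds). Time passes only in rows, so rows that repeat a pose let the fingers close. It gives the time, the measured TCP pose, the force, the opening and the grip force at its end, in the units of the state.
- bot.get_obs(): the state, without advancing time (a new reading comes with each control period).
- bot.capture(name): name is "scene" or "top"; returns a dict with "color" (400x640x3 uint8, red, green, blue), "camera_matrix" (3x3 intrinsics, pixels), "k1" (the pictures are not rectified: a ray, as slopes to the right and down, at radius r is drawn at 1 + k1 r^2 times it, then the intrinsics apply), "view" (4x4, takes a point from world to camera coordinates). Camera axes: x right, y down, z forward; pixel columns grow to the right and rows downward; lengths in mm; the calibration is good to about 2 mm. A picture is of the moment at which its call begins. There is no depth.
- bot.job_done(): hands the job in; it is judged then, once.
The state is a dict: "time_s": time; "joints": joint angles; "joint_velocities": joint speeds; "joint_efforts": joint torques, N m; "eef_pos": TCP position; "orientation": TCP orientation; "contact_force": force on the tool from outside, world axes, zero at the start; "torque": the same for the moment, N m; "gripper_width": finger opening in mm; "grip_force": force on a finger pad.
Only numpy, scipy, OpenCV 4.12 (cv2) and the standard library are available. Lean on these libraries where they do the work, as an engineer would, in place of code of your own. Each camera call takes 0.05 s, during which the arm holds its last target. There are 200 camera calls.

## Task

The lime-green snap lid lies on the clear storage box, but its four corners still stand up: go round the rim and press each corner down with your fingertips until it clicks shut and lies flush. Do not lift or carry the box, do not shove it from its place or lean on it with the palm or arm, and leave the bottles, jars, phone and other things around it undisturbed. Finish with the hand clear.

Things in the scene. Friction and masses are not known exactly. Their poses are not given: they have to be found in the camera images.
- keepbox: Clear plastic box, 176 x 126 mm, with a lime-green press-on lid, 188 x 138 mm; about 0.75 kg, loose on the desk. Origin: centre of the underside; x along the long side, z up. Lid top 65 mm above the origin. The middle of the lid and of each side is already seated; only the four corner sections stand up. Things up to 95 mm tall stand 20 mm and more from it.
- pad_a (a point): Centre of the round darker-green thumb pad (17 mm across) on top of the lid's corner section A, towards +x +y of the box's axes, 24 mm out from its crease; moves with it. Shut, it is at (80, 55, 65) mm in the box's frame; raised, about 6 mm higher. Its x axis points out along the diagonal, z out of the lid.
- corner_a (a joint): Bend of this corner section: a 3 mm thick triangle on a diagonal crease, 36 mm from crease to rounded tip. 0 = raised (tip 10 mm proud), 0.28 rad = shut and flush; starts at 0 to 0.03. Pressing is light at first, then meets about 6 N (up to 9 N if pressed nearer the crease); past about 0.16 rad the lip snaps over its bead, goes down to a stop and stays. Let go before that, it springs part way back up.
- pad_b (a point): Centre of the round darker-green thumb pad (17 mm across) on top of the lid's corner section B, towards -x +y of the box's axes, 24 mm out from its crease; moves with it. Shut, it is at (-80, 55, 65) mm in the box's frame; raised, about 6 mm higher. Its x axis points out along the diagonal, z out of the lid.
- corner_b (a joint): Bend of this corner section: a 3 mm thick triangle on a diagonal crease, 36 mm from crease to rounded tip. 0 = raised (tip 10 mm proud), 0.28 rad = shut and flush; starts at 0 to 0.03. Pressing is light at first, then meets about 6 N (up to 9 N if pressed nearer the crease); past about 0.16 rad the lip snaps over its bead, goes down to a stop and stays. Let go before that, it springs part way back up.
- pad_c (a point): Centre of the round darker-green thumb pad (17 mm across) on top of the lid's corner section C, towards -x -y of the box's axes, 24 mm out from its crease; moves with it. Shut, it is at (-80, -55, 65) mm in the box's frame; raised, about 6 mm higher. Its x axis points out along the diagonal, z out of the lid.
- corner_c (a joint): Bend of this corner section: a 3 mm thick triangle on a diagonal crease, 36 mm from crease to rounded tip. 0 = raised (tip 10 mm proud), 0.28 rad = shut and flush; starts at 0 to 0.03. Pressing is light at first, then meets about 6 N (up to 9 N if pressed nearer the crease); past about 0.16 rad the lip snaps over its bead, goes down to a stop and stays. Let go before that, it springs part way back up.
- pad_d (a point): Centre of the round darker-green thumb pad (17 mm across) on top of the lid's corner section D, towards +x -y of the box's axes, 24 mm out from its crease; moves with it. Shut, it is at (80, -55, 65) mm in the box's frame; raised, about 6 mm higher. Its x axis points out along the diagonal, z out of the lid.
- corner_d (a joint): Bend of this corner section: a 3 mm thick triangle on a diagonal crease, 36 mm from crease to rounded tip. 0 = raised (tip 10 mm proud), 0.28 rad = shut and flush; starts at 0 to 0.03. Pressing is light at first, then meets about 6 N (up to 9 N if pressed nearer the crease); past about 0.16 rad the lip snaps over its bead, goes down to a stop and stays. Let go before that, it springs part way back up.
- navy_jar: White jar with a navy lid, 56 mm across, 60 mm high, loose; origin at the centre of its underside. A bystander.
- green_jar: White jar with a light-green lid, 50 mm across, 46 mm high, loose; origin at the centre of its underside. A bystander.
- pill_bottle: White pill bottle with a green label and white cap, 50 mm across, 95 mm high, loose; origin at the centre of its underside. A bystander.
- phone: Black mobile phone, 150 x 73 x 9 mm, lying loose; origin at the centre of its underside. A bystander.
- passport: Dark red booklet, 88 x 125 x 5 mm, lying loose; origin at the centre of its underside. A bystander.
- tape_roll: Red roll of tape, 100 mm across, 25 mm high, lying loose; origin at the centre of its underside. A bystander.
- water_bottle: Clear water bottle with a blue cap, 72 mm across, 227 mm high, loose; origin at the centre of its underside. A bystander.
Mind the look-alikes: they are no part of the job. Of the things like the keepbox, leave any that is orange or pink; of the rest the smaller one is meant.

How it is judged:
By the outcome, as a careful person would: the job done as asked, in the order asked, and still so for the second after the job is handed in, with the robot touching nothing.
It also fails if it takes over 48 s, if anything falls off the work surface, if the arm or the gripper's body presses on something with over 40 N, if the wrist force passes 120 N, or if a joint passes its speed limit or range.

## Working session

There is one attempt and no reset: what is moved stays moved. The work goes in short steps, Python scripts to look and compute and a tool call to move; the robot and the scene stay as the last step left them, time stands still between calls to the robot, and variables do not carry over. Pictures are saved under pics/ and viewed, at most 10 in all, crops included, and the job is handed in when it is done.

Besides the shell and the picture viewer there is one more tool, called as name(argument=value, ...) on one line, values as JSON. play_rows: Moves the arm, as the interface text tells. Its arguments: {"type":"object","properties":{"targets":{"type":"array","items":{"type":"object","properties":{"translation":{"type":"array","items":{"type":"number"}},"twist":{"type":"number"},"jaw":{"type":"number"}}}},"squeeze":{"type":"number"}},"required":["targets"]}

```bash
mkdir -p pics; cat > h.py <<'E'
import numpy as np, cv2
from cell import bot
def grab(n,f=None):
    c=bot.capture(n)
    if f: cv2.imwrite('pics/'+f,c['color'][:,:,::-1])
    return c
def ray(c,uv):
    K=np.array(c['camera_matrix']);V=np.array(c['view']);k=c['k1']
    d=np.linalg.solve(K,[uv[0],uv[1],1.])[:2]; s=d.copy()
    for _ in range(30): s=d/(1+k*(s@s))
    R=V[:3,:3]; o=-R.T@V[:3,3]; return o,R.T@np.array([s[0],s[1],1.])
def onz(c,uv,z):
    o,d=ray(c,uv); return o+d*(z-o[2])/d[2]
def proj(c,p):
    K=np.array(c['camera_matrix']);V=np.array(c['view'])
    q=V[:3,:3]@np.array(p,float)+V[:3,3]; s=q[:2]/q[2]; s=s*(1+c['k1']*(s@s)); return (K@[s[0],s[1],1])[:2]
E
python3 - <<'E'
from h import *
for n in('scene','top'):
    c=grab(n,n+'0.png'); V=np.array(c['view']); print(n,-V[:3,:3].T@V[:3,3],V[2,:3])
o=bot.get_obs(); print({k:np.round(v,3) for k,v in o.items()},bot.nose_length)
E
```

```text
scene [1397.42677444  297.93715091 1211.13049663] [-0.62153366 -0.20197929 -0.75690177]
top [ 265.87268319    1.15716589 1034.0790665 ] [ 0.22126989 -0.01765695 -0.97505275]
{'time_s': np.float64(0.1), 'joints': array([-0.983,  0.502, -0.427,  1.551,  0.221,  1.138, -0.21 ]), 'joint_velocities': array([ 0.003, -0.002,  0.001, -0.001,  0.001,  0.   ,  0.   ]), 'joint_efforts': array([-1.1000e-02, -5.7082e+01, -5.8380e+00, -2.8175e+01,  1.1000e-02,
        5.0000e-03, -0.0000e+00]), 'eef_pos': array([207.263, 615.369, 203.759]), 'orientation': array([-5.08e-01, -3.10e+00,  3.00e-03]), 'contact_force': array([-1.017,  0.841,  0.96 ]), 'torque': array([ 0.043, -0.069, -0.017]), 'grip_force': np.float64(0.0), 'gripper_width': np.float64(85.709)} 11.0
```

View pics/top0.png

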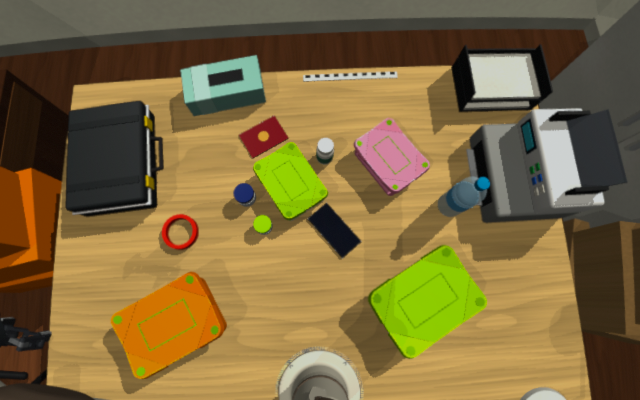

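View pics/scene0.png

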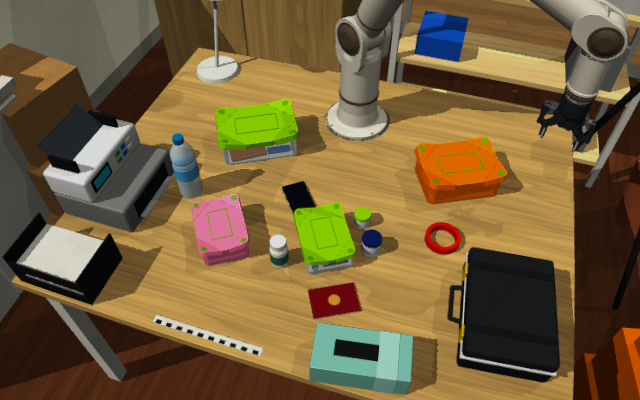

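The smaller lime box is at about (290,180) in top and (325,235) in scene. The larger lime box, the orange box and the pink box are decoys. Next I'll measure the pads.

```bash
python3 - <<'E'
from h import *
out={}
for n,(x0,y0,x1,y1) in {'top':(245,135,335,225),'scene':(285,195,365,280)}.items():
    c=grab(n); im=c['color'][y0:y1,x0:x1]; h=cv2.cvtColor(im,cv2.COLOR_RGB2HSV)
    cv2.imwrite(f'pics/{n}crop.png',cv2.resize(im[:,:,::-1],None,fx=6,fy=6,interpolation=cv2.INTER_NEAREST))
    m=cv2.inRange(h,(30,120,60),(70,255,255)); nn,l,s,ce=cv2.connectedComponentsWithStats(m)
    i=1+np.argmax(s[1:,4]); lid=(l==i).astype(np.uint8)
    cnt=max(cv2.findContours(lid,0,2)[0],key=cv2.contourArea)
    full=cv2.drawContours(np.zeros_like(lid),[cnt],-1,1,-1)
    print(n,'lid hsv',np.median(h[full>0],0))
    # lid outline on z=65
    P=np.array([onz(c,p[0]+[x0,y0],67)[:2] for p in cnt],np.float32)
    print('minrect',cv2.minAreaRect(P))
    # pads: hue above lid
    med=np.median(h[full>0],0); 
    d=((h[:,:,0].astype(int)>med[0]+4)&(full>0)).astype(np.uint8)
    nn,l,s,ce=cv2.connectedComponentsWithStats(d)
    for k in range(1,nn):
        if s[k,4]>=6:
            uv=ce[k]+[x0,y0]; print(s[k,4],np.round(uv,1),np.round(onz(c,uv,71),1),np.median(h[l==k],0))
    out[n]=c
E
```

```text
top lid hsv [ 39. 255. 207.]
minrect ((566.964599609375, 49.98097229003906), (195.76492309570312, 141.77032470703125), 30.369733810424805)
scene lid hsv [ 40. 255. 201.]
minrect ((570.1705932617188, 51.54920196533203), (204.6059112548828, 143.59527587890625), 29.821062088012695)
```

View pics/topcrop.png

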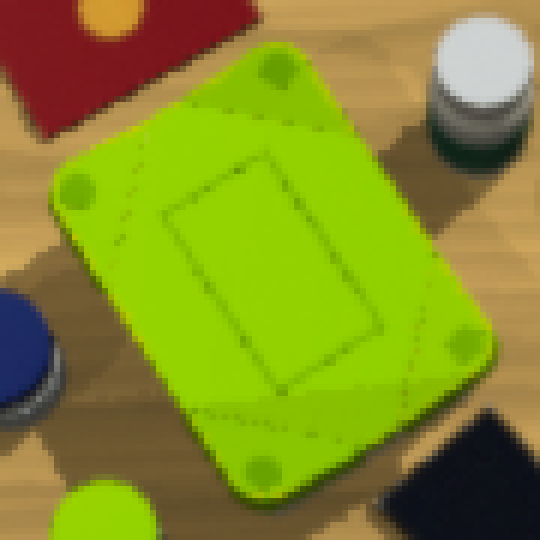

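The crop shows the four pads at crop pixels (278,69), (77,192), (466,344) and (263,473). I'll refine these in both views.

```bash
python3 - <<'E'
from h import *
ct=grab('top'); cs=grab('scene')
seed=np.array([[278,69],[77,192],[466,344],[263,473]])/6+[245,135]
def refine(c,uv,r=6):
    g=c['color'].astype(float); y,x=np.mgrid[-r:r+1,-r:r+1]; u,v=np.round(uv).astype(int)
    w=g[v-r:v+r+1,u-r:u+r+1]; G=w[:,:,1]; ok=(w[:,:,1]>w[:,:,0]*1.0)&(w[:,:,2]<60)&(x*x+y*y<=r*r)
    med=np.median(G[ok]); D=np.where(ok,np.clip(med-8-G,0,40),0)*(x*x+y*y<=20)
    return np.array([u+(D*x).sum()/D.sum(),v+(D*y).sum()/D.sum()]),D.sum()
P=[]
for s in seed:
    a,da=refine(ct,s); p=onz(ct,a,71); b0=proj(cs,p); b,db=refine(cs,b0)
    o1,d1=ray(ct,a);o2,d2=ray(cs,b)
    t=np.linalg.lstsq(np.c_[d1,-d2],o2-o1,rcond=None)[0]; q1=o1+d1*t[0];q2=o2+d2*t[1]
    print(a.round(1),da,p.round(1),'scene',b0.round(1),b.round(1),db,'tri',((q1+q2)/2).round(1),'gap',np.linalg.norm(q1-q2).round(1)); P.append((q1+q2)/2)
P=np.array(P)
# order: 0 top,1 left,2 right,3 bottom ; long sides 0-2, 1-3
Pt=np.array([onz(ct,refine(ct,s)[0],71) for s in seed])
for Q in(P,Pt):
    print('ctr',Q.mean(0).round(1),[np.linalg.norm(Q[i]-Q[j]).round(1) for i,j in((0,2),(1,3),(0,1),(2,3))]); e=Q[0]-Q[2]+Q[1]-Q[3]; th=np.arctan2(e[1],e[0]); print('yaw',th)
    R=np.array([[np.cos(th),-np.sin(th)],[np.sin(th),np.cos(th)]])
    print((R@np.array([[80,55],[-80,55],[-80,-55],[80,-55]]).T).T.round(1)+Q.mean(0)[:2])
for n,uv,z in(('pill',(325,145),95),('navy',(244,193),60),('gj',(262,223),46)): print(n,onz(ct,uv,z).round())
from scipy.spatial.transform import Rotation as Ro
print(Ro.from_rotvec(bot.get_obs()['orientation']).as_matrix().round(3))
cv2.imwrite('pics/scenecrop2.png',cv2.resize(cs['color'][195:280,285:365,::-1],None,fx=6,fy=6))
E
```

```text
[290.9 146.3] 483.0 [663.4  42.6  71. ] scene [309.7 257.9] [310.2 258.3] 499.0 tri [663.6  43.4  69.9] gap 1.5
[257.3 166.8] 556.0 [607.9 137.9  71. ] scene [350.1 250.4] [351.  251.2] 469.0 tri [608.5 139.4  68.7] gap 2.4
[324.9 192.8] 405.0 [523.5 -44.4  71. ] scene [295.9 211.2] [294.8 209.2] 848.0 tri [522.3 -45.8  77.5] gap 3.6
[288.9 216.1] 435.0 [464.4  55.7  71. ] scene [335.6 204.1] [336.2 205.9] 461.0 tri [465.5  56.9  64.6] gap 1.8
ctr [565.   48.5  70.2] [np.float64(167.3), np.float64(165.1), np.float64(110.8), np.float64(118.1)]
yaw 0.5430929555663659
[[605.06719049 136.86944116]
 [468.06719049  54.16944116]
 [524.86719049 -39.93055884]
 [661.86719049  42.76944116]]
ctr [564.8  48.   71. ] [np.float64(164.7), np.float64(165.4), np.float64(110.3), np.float64(116.2)]
yaw 0.5382918472129774
[[605.31516837 136.15607184]
 [467.91516837  54.15607184]
 [524.31516837 -40.24392816]
 [661.71516837  41.75607184]]
pill [652. -52.  95.]
navy [538. 177.  60.]
gj [454. 132.  46.]
[[-0.948  0.319 -0.   ]
 [ 0.319  0.948 -0.001]
 [ 0.    -0.001 -1.   ]]
```

View pics/scenecrop2.png

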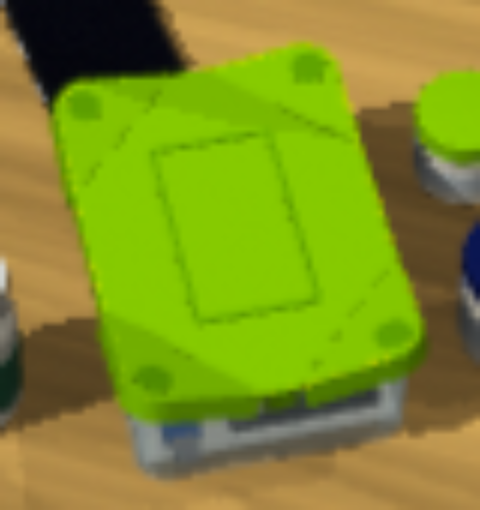

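play_rows(targets=[{"translation": [0.1, -0.12, 0], "twist": 0, "jaw": 0}, {"translation": [0.2, -0.24, 0], "twist": 0, "jaw": 0}, {"translation": [0.3, -0.36, 0], "twist": 0, "jaw": 0}, {"translation": [0.398, -0.479, 0], "twist": 0, "jaw": 0}, {"translation": [0.398, -0.479, 0], "twist": 0, "jaw": 0}, {"translation": [0.398, -0.479, 0], "twist": 0, "jaw": 0}, {"translation": [0.398, -0.479, 0], "twist": 0, "jaw": 0}, {"translation": [0.398, -0.479, 0], "twist": 0, "jaw": 0}, {"translation": [0.398, -0.479, 0], "twist": 0, "jaw": 0}, {"translation": [0.398, -0.479, 0], "twist": 0, "jaw": 0}, {"translation": [0.398, -0.479, 0], "twist": 0, "jaw": 0}, {"translation": [0.398, -0.479, 0], "twist": 0, "jaw": 0}, {"translation": [0.398, -0.479, -0.06], "twist": 0, "jaw": 0}, {"translation": [0.398, -0.479, -0.105], "twist": 0, "jaw": 0}, {"translation": [0.398, -0.479, -0.105], "twist": 0, "jaw": 0}, {"translation": [0.398, -0.479, -0.105], "twist": 0, "jaw": 0}], squeeze=20)

```text
time_s: 2.3
eef_pos: [606.1, 138.9, 101.5]
orientation: [0.504, 3.099, 0.002]
contact_force: [0.1, 0.7, 0.1]
gripper_width: 0.2
grip_force: 0.0
```

```bash
python3 - <<'E'
from h import *
ct=grab('top'); cs=grab('scene')
o=bot.get_obs(); print(o['eef_pos'].round(1),o['contact_force'].round(1),o['gripper_width'])
a=ct['color'][120:230,240:350,::-1]; b=cs['color'][170:280,270:380,::-1]
cv2.imwrite('pics/hov.png',cv2.resize(np.hstack([a,b]),None,fx=3.6,fy=3.6))
E
```

```text
[607.2 138.4 102.5] [ 0.2 -0.1  0. ] -0.08806852999278172
```

View pics/hov.png

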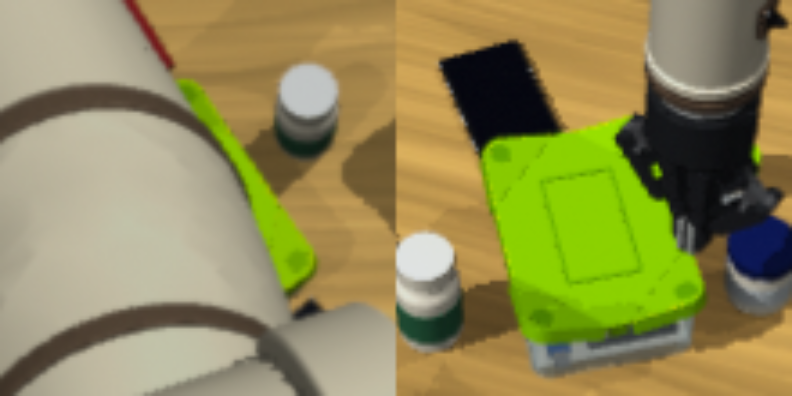

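The hover view shows the closed fingertips above corner A, around (690,250) in the right half of the picture. The jars are clear, so I'll press gently.

play_rows(targets=[{"translation": [0, 0, -0.01], "twist": 0, "jaw": 0}, {"translation": [0, 0, -0.016], "twist": 0, "jaw": 0}, {"translation": [0, 0, -0.018], "twist": 0, "jaw": 0}, {"translation": [0, 0, -0.02], "twist": 0, "jaw": 0}, {"translation": [0, 0, -0.022], "twist": 0, "jaw": 0}, {"translation": [0, 0, -0.024], "twist": 0, "jaw": 0}, {"translation": [0, 0, -0.024], "twist": 0, "jaw": 0}, {"translation": [0, 0, -0.024], "twist": 0, "jaw": 0}])

```text
time_s: 3.4
eef_pos: [605.4, 137.0, 75.8]
orientation: [0.508, 3.1, 0.0]
contact_force: [-0.1, -0.5, -0.7]
gripper_width: -0.1
grip_force: 0.0
```

play_rows(targets=[{"translation": [0, 0, -0.001], "twist": 0, "jaw": 0}, {"translation": [0, 0, -0.002], "twist": 0, "jaw": 0}, {"translation": [0, 0, -0.002], "twist": 0, "jaw": 0}, {"translation": [0, 0, -0.002], "twist": 0, "jaw": 0}])

```text
time_s: 3.9
eef_pos: [605.4, 137.0, 73.7]
orientation: [-0.508, -3.1, -0.0]
contact_force: [-0.0, -0.1, -0.2]
gripper_width: 0.2
grip_force: 0.0
```

```bash
python3 - <<'E'
from h import *
cs=grab('scene')
o=bot.get_obs(); print(o['eef_pos'].round(1),o['contact_force'].round(1))
p=o['eef_pos']; print(proj(cs,p),proj(cs,p-[0,0,11]),proj(cs,[605,137,65]))
b=cs['color'][200:280,300:390,::-1]
cv2.imwrite('pics/pr.png',cv2.resize(b,None,fx=7,fy=7))
E
```

```text
[605.4 137.   73.7] [-0.1 -0.6  0.9]
[350.09062244 248.95549245] [349.89920007 251.32895826] [349.97512183 250.71911179]
```

View pics/pr.png

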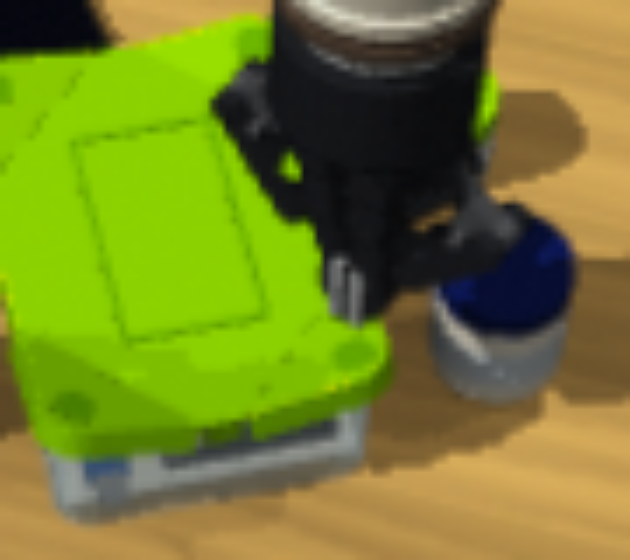

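The fingertips at (350.7,246) sit above their expected pixel (349.9,251), and there's no contact. I'll check the tool offset against the start pictures.

```bash
python3 - <<'E'
from h import *
cs=grab('scene'); ct=grab('top')
for n,c in(('s',cs),('t',ct)):
    for z in (204,193,250): print(n,z,proj(c,[207.4,616,z]).round(1))
print('base',proj(cs,[0,0,0]),proj(ct,[0,0,0]))
o=bot.get_obs();p=o['eef_pos']
for z in(63,74,84,94,104,120): print(z,proj(cs,[p[0],p[1],z]).round(1),proj(cs,[p[0]+10,p[1]-3,z]).round(1))
a=cv2.imread('pics/scene0.png')[60:170,530:640]; b=cv2.imread('pics/top0.png')[290:400,0:110]
cv2.imwrite('pics/st.png',cv2.resize(np.hstack([a,b]),None,fx=3.6,fy=3.6))
E
```

```text
s 204 [552.4 152.7]
s 193 [551.2 155.5]
s 250 [557.9 140.8]
t 204 [ 42.9 328.3]
t 193 [ 46.2 327.9]
t 250 [ 28.3 330. ]
base [356.52179864 118.17988502] [319.05174827 392.54938315]
63 [349.9 251.3] [347.8 253.9]
74 [350.1 248.9] [348.  251.6]
84 [350.3 246.7] [348.2 249.4]
94 [350.5 244.5] [348.3 247.2]
104 [350.6 242.3] [348.5 245. ]
120 [350.9 238.6] [348.8 241.3]
```

View pics/st.png

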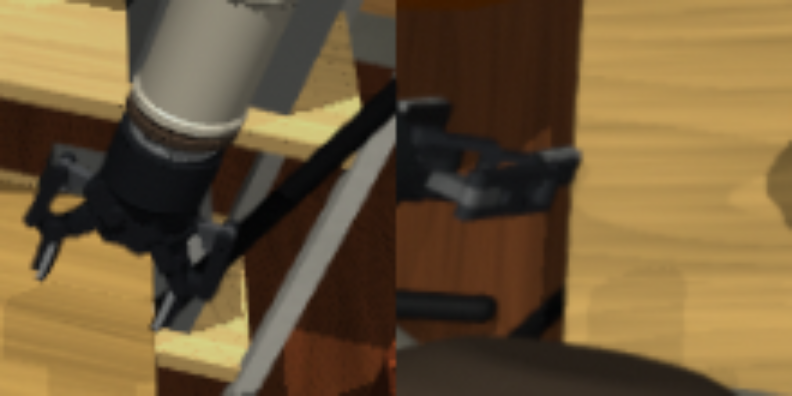

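Both views put the real fingertips about 25–35 mm higher than reported, with xy consistent. I'll keep going down slowly and feel for contact.

play_rows(targets=[{"translation": [0, 0, -0.003], "twist": 0, "jaw": 0}, {"translation": [0, 0, -0.006], "twist": 0, "jaw": 0}, {"translation": [0, 0, -0.009], "twist": 0, "jaw": 0}, {"translation": [0, 0, -0.012], "twist": 0, "jaw": 0}, {"translation": [0, 0, -0.012], "twist": 0, "jaw": 0}])

```text
time_s: 4.68
eef_pos: [605.1, 136.9, 61.3]
orientation: [-0.508, -3.1, 0.0]
contact_force: [0.0, 0.1, 0.0]
gripper_width: -0.2
grip_force: 0.0
```

play_rows(targets=[{"translation": [0, 0, -0.002], "twist": 0, "jaw": 0}, {"translation": [0, 0, -0.004], "twist": 0, "jaw": 0}, {"translation": [0, 0, -0.004], "twist": 0, "jaw": 0}])

```text
time_s: 5.05
eef_pos: [605.3, 137.0, 57.5]
orientation: [-0.508, -3.1, 0.0]
contact_force: [0.3, -0.2, 0.0]
gripper_width: -0.3
grip_force: 0.0
```

play_rows(targets=[{"translation": [0, 0, -0.002], "twist": 0, "jaw": 0}, {"translation": [0, 0, -0.004], "twist": 0, "jaw": 0}, {"translation": [0, 0, -0.004], "twist": 0, "jaw": 0}])

```text
time_s: 5.42
eef_pos: [605.2, 137.0, 53.5]
orientation: [-0.508, -3.1, 0.0]
contact_force: [0.5, -0.6, -0.2]
gripper_width: -0.1
grip_force: 0.0
```

```bash
python3 - <<'E'
from h import *
cs=grab('scene')
o=bot.get_obs(); print(o['eef_pos'].round(1),o['contact_force'].round(1))
cv2.imwrite('pics/pr2.png',cv2.resize(cs['color'][200:280,300:390,::-1],None,fx=7,fy=7))
E
```

```text
[605.3 137.   53.6] [-0.1  0.3 -0.2]
```

View pics/pr2.png

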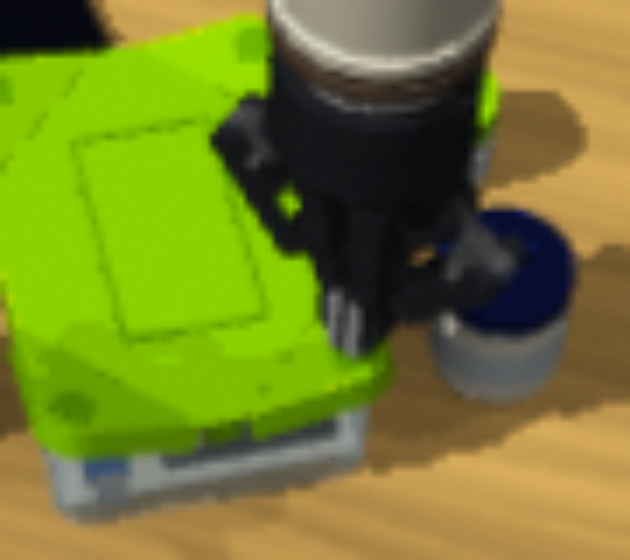

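The tip is now at (350.5,250.7), overlapping the pad in the image and nearly touching. I'll continue down.

play_rows(targets=[{"translation": [0, 0, -0.002], "twist": 0, "jaw": 0}, {"translation": [0, 0, -0.004], "twist": 0, "jaw": 0}, {"translation": [0, 0, -0.004], "twist": 0, "jaw": 0}])

```text
time_s: 5.85
eef_pos: [605.2, 136.9, 49.5]
orientation: [-0.508, -3.1, 0.0]
contact_force: [0.3, 0.1, -0.2]
gripper_width: 0.2
grip_force: 0.0
```

play_rows(targets=[{"translation": [0, 0, -0.002], "twist": 0, "jaw": 0}, {"translation": [0, 0, -0.003], "twist": 0, "jaw": 0}, {"translation": [0, 0, -0.003], "twist": 0, "jaw": 0}])

```text
time_s: 6.22
eef_pos: [605.3, 137.0, 46.6]
orientation: [-0.508, -3.1, 0.0]
contact_force: [0.2, 0.0, 0.0]
gripper_width: 0.1
grip_force: 0.0
```

play_rows(targets=[{"translation": [0, 0, -0.001], "twist": 0, "jaw": 0}, {"translation": [0, 0, -0.002], "twist": 0, "jaw": 0}, {"translation": [0, 0, -0.002], "twist": 0, "jaw": 0}])

```text
time_s: 6.6
eef_pos: [605.6, 137.3, 45.1]
orientation: [0.508, 3.1, 0.001]
contact_force: [-1.6, -0.1, 4.0]
gripper_width: 0.1
grip_force: 1.8
```

Contact: 4 N at TCP z 45, so flush should be near 39. Now I'll press.

play_rows(targets=[{"translation": [0, 0, -0.001], "twist": 0, "jaw": 0}, {"translation": [0, 0, -0.002], "twist": 0, "jaw": 0}, {"translation": [0, 0, -0.003], "twist": 0, "jaw": 0}, {"translation": [0, 0, -0.003], "twist": 0, "jaw": 0}])

```text
time_s: 7.1
eef_pos: [605.6, 137.5, 41.9]
orientation: [0.507, 3.1, 0.001]
contact_force: [0.3, 0.9, 0.8]
gripper_width: -0.1
grip_force: 0.7
```

play_rows(targets=[{"translation": [0, 0, -0.001], "twist": 0, "jaw": 0}, {"translation": [0, 0, -0.002], "twist": 0, "jaw": 0}, {"translation": [0, 0, -0.002], "twist": 0, "jaw": 0}])

```text
time_s: 7.48
eef_pos: [605.0, 136.6, 39.2]
orientation: [-0.508, -3.099, 0.001]
contact_force: [-0.5, -0.4, 0.6]
gripper_width: 0.4
grip_force: 0.0
```

play_rows(targets=[{"translation": [0, 0, -0.001], "twist": 0, "jaw": 0}, {"translation": [0, 0, -0.002], "twist": 0, "jaw": 0}, {"translation": [0, 0, -0.002], "twist": 0, "jaw": 0}])

```text
time_s: 7.85
eef_pos: [605.4, 136.8, 38.4]
orientation: [-0.508, -3.1, 0.001]
contact_force: [-2.3, -1.5, 5.6]
gripper_width: -0.5
grip_force: 3.0
```

play_rows(targets=[{"translation": [0, 0, -0.001], "twist": 0, "jaw": 0}, {"translation": [0, 0, -0.002], "twist": 0, "jaw": 0}, {"translation": [0, 0, -0.002], "twist": 0, "jaw": 0}])

```text
time_s: 8.22
eef_pos: [605.5, 136.9, 38.2]
orientation: [0.508, 3.1, -0.001]
contact_force: [-6.5, -2.6, 18.4]
gripper_width: 0.1
grip_force: 9.1
```

A is shut against its stop (18 N, z 38.2). Next is D.

play_rows(targets=[{"translation": [0, 0, 0.01], "twist": 0, "jaw": 0}, {"translation": [0, 0, 0.045], "twist": 0, "jaw": 0}, {"translation": [0, 0, 0.045], "twist": 0, "jaw": 0}, {"translation": [0.028, -0.047, 0.045], "twist": 0, "jaw": 0}, {"translation": [0.0565, -0.0945, 0.045], "twist": 0, "jaw": 0}, {"translation": [0.0565, -0.0945, 0.045], "twist": 0, "jaw": 0}, {"translation": [0.0565, -0.0945, 0.03], "twist": 0, "jaw": 0}, {"translation": [0.0565, -0.0945, 0.016], "twist": 0, "jaw": 0}, {"translation": [0.0565, -0.0945, 0.012], "twist": 0, "jaw": 0}, {"translation": [0.0565, -0.0945, 0.01], "twist": 0, "jaw": 0}, {"translation": [0.0565, -0.0945, 0.008], "twist": 0, "jaw": 0}, {"translation": [0.0565, -0.0945, 0.008], "twist": 0, "jaw": 0}])

```text
time_s: 9.72
eef_pos: [660.7, 44.0, 44.1]
orientation: [-0.506, -3.099, -0.001]
contact_force: [-5.1, 1.9, 4.0]
gripper_width: 0.2
grip_force: 2.8
```

play_rows(targets=[{"translation": [0, 0, -0.0015], "twist": 0, "jaw": 0}, {"translation": [0, 0, -0.003], "twist": 0, "jaw": 0}, {"translation": [0, 0, -0.0045], "twist": 0, "jaw": 0}, {"translation": [0, 0, -0.006], "twist": 0, "jaw": 0}, {"translation": [0, 0, -0.006], "twist": 0, "jaw": 0}])

```text
time_s: 10.35
eef_pos: [662.7, 42.2, 38.5]
orientation: [0.508, 3.099, -0.0]
contact_force: [-0.9, -0.6, 5.0]
gripper_width: 0.0
grip_force: 2.4
```

play_rows(targets=[{"translation": [0, 0, -0.001], "twist": 0, "jaw": 0}, {"translation": [0, 0, -0.002], "twist": 0, "jaw": 0}, {"translation": [0, 0, -0.002], "twist": 0, "jaw": 0}])

```text
time_s: 10.72
eef_pos: [662.8, 42.2, 38.2]
orientation: [0.508, 3.098, -0.0]
contact_force: [-6.1, -0.8, 15.2]
gripper_width: 0.2
grip_force: 7.9
```

D is shut. Next is C.

play_rows(targets=[{"translation": [0, 0, 0.01], "twist": 0, "jaw": 0}, {"translation": [0, 0, 0.045], "twist": 0, "jaw": 0}, {"translation": [0, 0, 0.045], "twist": 0, "jaw": 0}, {"translation": [-0.045, -0.027, 0.045], "twist": 0, "jaw": 0}, {"translation": [-0.09, -0.054, 0.045], "twist": 0, "jaw": 0}, {"translation": [-0.137, -0.082, 0.045], "twist": 0, "jaw": 0}, {"translation": [-0.137, -0.082, 0.045], "twist": 0, "jaw": 0}, {"translation": [-0.137, -0.082, 0.03], "twist": 0, "jaw": 0}, {"translation": [-0.137, -0.082, 0.016], "twist": 0, "jaw": 0}, {"translation": [-0.137, -0.082, 0.012], "twist": 0, "jaw": 0}, {"translation": [-0.137, -0.082, 0.01], "twist": 0, "jaw": 0}, {"translation": [-0.137, -0.082, 0.008], "twist": 0, "jaw": 0}, {"translation": [-0.137, -0.082, 0.008], "twist": 0, "jaw": 0}])

```text
time_s: 12.35
eef_pos: [524.4, -39.2, 43.8]
orientation: [-0.507, -3.099, 0.0]
contact_force: [-3.6, 0.4, 4.7]
gripper_width: 0.3
grip_force: 2.4
```

play_rows(targets=[{"translation": [0, 0, -0.0015], "twist": 0, "jaw": 0}, {"translation": [0, 0, -0.003], "twist": 0, "jaw": 0}, {"translation": [0, 0, -0.0045], "twist": 0, "jaw": 0}, {"translation": [0, 0, -0.006], "twist": 0, "jaw": 0}, {"translation": [0, 0, -0.006], "twist": 0, "jaw": 0}])

```text
time_s: 12.98
eef_pos: [525.4, -39.2, 38.4]
orientation: [0.507, 3.1, 0.0]
contact_force: [-1.7, 0.3, 7.4]
gripper_width: 0.1
grip_force: 3.5
```

play_rows(targets=[{"translation": [0, 0, -0.001], "twist": 0, "jaw": 0}, {"translation": [0, 0, -0.002], "twist": 0, "jaw": 0}, {"translation": [0, 0, -0.002], "twist": 0, "jaw": 0}])

```text
time_s: 13.35
eef_pos: [525.5, -39.3, 38.0]
orientation: [0.507, 3.099, -0.0]
contact_force: [-6.8, 0.7, 22.1]
gripper_width: 0.1
grip_force: 11.4
```

C is shut. Next is B.

play_rows(targets=[{"translation": [0, 0, 0.01], "twist": 0, "jaw": 0}, {"translation": [0, 0, 0.045], "twist": 0, "jaw": 0}, {"translation": [0, 0, 0.045], "twist": 0, "jaw": 0}, {"translation": [-0.028, 0.047, 0.045], "twist": 0, "jaw": 0}, {"translation": [-0.057, 0.094, 0.045], "twist": 0, "jaw": 0}, {"translation": [-0.057, 0.094, 0.045], "twist": 0, "jaw": 0}, {"translation": [-0.057, 0.094, 0.03], "twist": 0, "jaw": 0}, {"translation": [-0.057, 0.094, 0.016], "twist": 0, "jaw": 0}, {"translation": [-0.057, 0.094, 0.012], "twist": 0, "jaw": 0}, {"translation": [-0.057, 0.094, 0.01], "twist": 0, "jaw": 0}, {"translation": [-0.057, 0.094, 0.008], "twist": 0, "jaw": 0}, {"translation": [-0.057, 0.094, 0.008], "twist": 0, "jaw": 0}])

```text
time_s: 14.85
eef_pos: [467.1, 53.6, 43.6]
orientation: [-0.509, -3.098, 0.002]
contact_force: [-2.7, -1.4, 4.7]
gripper_width: 0.1
grip_force: 1.9
```

play_rows(targets=[{"translation": [0, 0, -0.0015], "twist": 0, "jaw": 0}, {"translation": [0, 0, -0.003], "twist": 0, "jaw": 0}, {"translation": [0, 0, -0.0045], "twist": 0, "jaw": 0}, {"translation": [0, 0, -0.006], "twist": 0, "jaw": 0}, {"translation": [0, 0, -0.006], "twist": 0, "jaw": 0}])

```text
time_s: 15.48
eef_pos: [468.4, 54.6, 38.3]
orientation: [0.508, 3.1, 0.0]
contact_force: [-2.8, 0.1, 8.6]
gripper_width: 0.0
grip_force: 4.1
```

play_rows(targets=[{"translation": [0, 0, -0.001], "twist": 0, "jaw": 0}, {"translation": [0, 0, -0.002], "twist": 0, "jaw": 0}, {"translation": [0, 0, -0.002], "twist": 0, "jaw": 0}])

```text
time_s: 15.85
eef_pos: [468.4, 54.6, 37.9]
orientation: [0.508, 3.099, -0.001]
contact_force: [-8.0, -1.0, 26.9]
gripper_width: -0.0
grip_force: 13.9
```

All four corners reached their stop. I'll lift, withdraw and check.

play_rows(targets=[{"translation": [0, 0, 0.01], "twist": 0, "jaw": 0}, {"translation": [0, 0, 0.07], "twist": 0, "jaw": 0}, {"translation": [0, 0, 0.13], "twist": 0, "jaw": 0}, {"translation": [0, 0, 0.16], "twist": 0, "jaw": 0}, {"translation": [-0.03, 0.06, 0.16], "twist": 0, "jaw": 0}, {"translation": [-0.06, 0.12, 0.16], "twist": 0, "jaw": 0}, {"translation": [-0.09, 0.18, 0.16], "twist": 0, "jaw": 0}, {"translation": [-0.12, 0.24, 0.16], "twist": 0, "jaw": 0}, {"translation": [-0.15, 0.3, 0.16], "twist": 0, "jaw": 0}, {"translation": [-0.18, 0.38, 0.16], "twist": 0, "jaw": 0}, {"translation": [-0.2, 0.45, 0.16], "twist": 0, "jaw": 0}, {"translation": [-0.2, 0.45, 0.16], "twist": 0, "jaw": 0}, {"translation": [-0.2, 0.45, 0.16], "twist": 0, "jaw": 0}, {"translation": [-0.2, 0.45, 0.16], "twist": 0, "jaw": 0}])

```text
time_s: 17.6
eef_pos: [267.9, 503.8, 195.1]
orientation: [-0.507, -3.1, 0.002]
contact_force: [0.1, -0.6, -0.1]
gripper_width: -0.3
grip_force: 0.0
```

```bash
python3 - <<'E'
from h import *
cs=grab('scene','sf.png'); ct=grab('top','tf.png')
o=bot.get_obs(); print(o['time_s'],o['eef_pos'].round(1),o['contact_force'].round(1))
a=ct['color'][125:235,230:340,::-1]; b=cs['color'][185:295,270:380,::-1]
cv2.imwrite('pics/fin.png',cv2.resize(np.hstack([a,b]),None,fx=3.6,fy=3.6))
for n in('top','scene'):
    d=cv2.absdiff(cv2.imread(f'pics/{n}0.png'),cv2.imread(f"pics/{n[0]}f.png")).max(2)
    x0,y0,x1,y1={'top':(225,105,370,265),'scene':(270,170,400,320)}[n]
    m=cv2.connectedComponentsWithStats((d[y0:y1,x0:x1]>40).astype(np.uint8)); print(n,[list(s+np.array([x0,y0,0,0,0])) for s in m[2][1:] if s[4]>8])
E
```

```text
17.7 [269.1 502.9 195.4] [ 0.4 -0.2 -0.9]
top [[np.int64(253), np.int64(167), np.int64(4), np.int64(9), np.int64(12)], [np.int64(284), np.int64(214), np.int64(14), np.int64(5), np.int64(19)], [np.int64(266), np.int64(235), np.int64(9), np.int64(5), np.int64(19)]]
scene [[np.int64(326), np.int64(202), np.int64(16), np.int64(5), np.int64(27)], [np.int64(294), np.int64(207), np.int64(16), np.int64(6), np.int64(32)], [np.int64(342), np.int64(251), np.int64(14), np.int64(7), np.int64(27)], [np.int64(307), np.int64(256), np.int64(7), np.int64(3), np.int64(9)], [np.int64(311), np.int64(261), np.int64(13), np.int64(3), np.int64(21)], [np.int64(306), np.int64(264), np.int64(8), np.int64(3), np.int64(14)]]
```

View pics/fin.png

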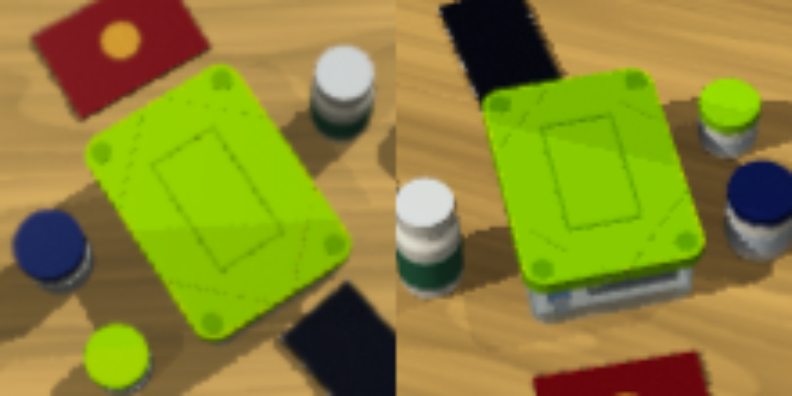

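The lid now lies flush at all four corners, with uniform shading at pads (222,80), (100,152), (333,245) and (212,323). The images changed only at the corners, apart from one small patch of shadow. The neighbouring objects haven't moved, so I'm handing in.

```bash
python3 -c "
from cell import bot; print(bot.job_done())"
```

```text
the job is handed in; nothing more can be done
None
```

All four corners of the smaller lime-green lid are pressed shut and flush, the box and its neighbours show no movement in the before/after pictures, the hand is clear, and the job was handed in at about 18 s (verdict not shown).

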